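Make up one instrument's parts tray

TASK

Make up the wooden parts tray for one wind instrument: slip the wide brass ferrule flat over the peg, stand the piston valve upright in the round cup, stand the mouthpiece rim down in the square pocket, and lay the key that has only one pad cup flat on the floor of the long trough, either way round. The narrow ferrule and the key with a pad cup at both ends belong to another instrument: leave them where they are.

Things in the scene. Friction and masses are not known exactly. Their poses are not given: they have to be found in the camera images.
- wide_ferrule: The larger of two plain brass rings lying flat: outside diameter 42 mm, hole 32 mm, 14 mm high. Origin: centre of its underside, z along the ring's axis. Loose, on the dark rubber mat; its origin lies 3 mm above the bench at the start.
- narrow_ferrule: Look-alike that stays: the smaller brass ring, outside diameter 27 mm, hole 19 mm, 14 mm high. Origin: centre of its underside. Loose, on the dark rubber mat; its origin lies 3 mm above the bench at the start.
- piston: Brass piston valve standing upright: body 22 mm in diameter and 52 mm high with two thin steel bands, then a thin steel stem (8 mm) and a white finger button (16 mm) on top, 71 mm high in all. Origin: centre of its underside, z up along its axis. Loose, on the dark rubber mat; its origin lies 3 mm above the bench at the start.
- mouthpiece: Brass mouthpiece standing on its rim, shank up: rim 27 mm in diameter, cup 22 mm up to 20 mm height, tapering until 32 mm height into a straight shank 12 mm in diameter, 78 mm high in all. Origin: centre of the rim's underside, z up along the shank. Loose, on the dark rubber mat; its origin lies 3 mm above the bench at the start.
- key: Brass key lying flat, 72 mm long: ONE round pad cup (26 mm wide, 10 high) at its +x end, a narrow foot (10 mm wide) at -x, joined by a raised arm along x, 9 mm wide, 56 long, 10 to 24 mm above the underside; a thin steel cross pin (look only) on the arm. Origin: centre of its underside, under the arm's middle; z up. Loose, on the dark rubber mat; its origin lies 3 mm above the bench at the start.
- double_key: Look-alike that stays: the same brass key but with a round pad cup at BOTH ends, no cross pin, 72 mm long, 24 mm high. Origin: centre of its underside, x along the arm. Loose, on the dark rubber mat; its origin lies 3 mm above the bench at the start.
- peg_block: Fixed in the wooden kit tray, whose rim is 24 mm above the bench. Origin: centre of its underside, which is 8 mm above the bench (on the tray floor); z up. Wooden block 66 x 66 mm, 8 mm thick, with an upright round peg in its middle, 12 mm in diameter, rising 30 mm above the block (its top 38 mm above the origin).
- round_cup: Fixed in the wooden kit tray, whose rim is 24 mm above the bench. Origin: centre of its underside, which is 8 mm above the bench (on the tray floor); z up. Round wooden cup, outside 52 mm, inside 44 mm in diameter, 24 mm high, inner floor 4 mm above the origin.
- square_pocket: Fixed in the wooden kit tray, whose rim is 24 mm above the bench. Origin: centre of its underside, which is 8 mm above the bench (on the tray floor); z up. Square open wooden pocket, outside 56 mm, inside 48 x 48 mm, 24 mm high, inner floor 4 mm above the origin.
- long_trough: Fixed in the wooden kit tray, whose rim is 24 mm above the bench. Origin: centre of its underside, which is 8 mm above the bench (on the tray floor); z up. Long, low open wooden trough, outside 100 x 52 mm, inside 92 mm along its x by 44 mm along its y, 14 mm high, inner floor 4 mm above the origin (walls 10 mm above it).
There are look-alikes about, which are no part of the job. Leave any pink or turquoise look-alike of the mouthpiece alone.

How it is judged:
At the end, for the whole second after the job is handed in: Wide ferrule round the peg (12 mm off-centre at most), piston in the cup (13), mouthpiece in the pocket (15.5), one-cup key in the trough (16, along it within 0.5 rad): each within 5 mm of its floor, tilted under 0.15 rad, at rest. Narrow ferrule and two-cup key moved under 25 mm (horizontal distance between wide_ferrule and peg_block below 0.012 m and z of wide_ferrule in the frame of peg_block between -0.002 and 0.013 m and angle between each of wide_ferrule, piston, mouthpiece, key's own z axis and vertical below 0.15 rad and horizontal distance between piston and round_cup below 0.013 m and z of piston in the frame of round_cup between -0.002 and 0.009 m and horizontal distance between mouthpiece and square_pocket below 0.0155 m and z of mouthpiece in the frame of square_pocket between -0.002 and 0.009 m and horizontal distance between key and long_trough below 0.016 m and z of key in the frame of long_trough between -0.002 and 0.009 m and angle between the x axis of key and the x axis of long_trough, either way round below 0.5 rad and linear speed of each of wide_ferrule, piston, mouthpiece, key below 0.02 m/s and angular speed of each of wide_ferrule, piston, mouthpiece, key below 0.3 rad/s and distance of each of narrow_ferrule, double_key from where it was at the start of the episode below 0.025 m); the robot touches nothing.
It fails at once if the narrow ferrule is moved by more than 25 mm (distance of narrow_ferrule from where it was at the start of the episode above 0.025 m).
It fails at once if the key with two pad cups is moved by more than 25 mm (distance of double_key from where it was at the start of the episode above 0.025 m).
It also fails if it takes over 120 s, if anything falls off the work surface, if the arm or the gripper's body presses on something with over 40 N, if the wrist force passes 120 N, or if a joint passes its speed limit or range.

ROBOT

A 6-joint arm with a two-finger parallel gripper is mounted at the origin on the work surface. World frame = base frame: x ahead of the robot, y to its left, z up, the work surface at z = 0. Lengths are in m, angles in rad, forces in N, time in s.
With the tool pointing down it reaches from about 0.3 to 0.825 m from the base axis. Payload 5.4 kg.
Tool frame: the origin (TCP) lies between the finger pads; the fingertips stand 17 mm ahead of it and the grasp point (between the pads) lies 2 mm behind it (arm.tip_extent is the distance from the TCP to the fingertips, in m); z points along the fingers, y is the direction in which the jaws open and shut (so a half turn about z gives the same grasp; the last joint's range is limited). The gripper opens to 92 mm and grips with 3 to 60 N. Pads are 20 mm wide; open, the fingers measure 128 mm over their backs; the gripper's body (75 mm by 189 mm) begins 69 mm behind the grasp point.
Start: joints at [1.052, 0.158, 1.597, -0, 1.386, -0.21], TCP at [0.175, 0.548, 0.232] pointing down, gripper open.
Joint ranges: [-2.91, 2.91], [-0.94, 2.29], [0.18, 2.7], [-1.29, 4.43], [0.17, 2.64], [-3, 3]. Speed limits (rad/s): [2.57, 2.57, 3.14, 3.14, 3.14, 3.14].

INTERFACE

Orientations are given as a 3x3 rotation matrix whose columns are the frame's x, y, z axes.
In Python, from workcell import readout, cams, job_done, spotter, arm gives the robot as it stands.
- The arm moves only by the tool jog_arm, never from a script. Its argument "deltas" is a list of rows, each an object with "translation": the shift along the tool's x, y, z in mm, a list of three; "rot": the turn, a rotation vector about the tool's x, y, z in degrees, a list of three. A call has 1 to 12 rows; each row shifts and turns the commanded pose from where the row before left it, along the tool's axes as they then stand; what a row does not reach is not made up. A row lasts 1/8 s, in which the tool goes at most 62.5 mm and 10.7 degrees, less where a joint would pass 70% of its speed; a pose out of reach is approached as far as the arm can. A call is refused whole if a number of a shift passes 62.5 or a number of a turn 10.7, either way. A call with a gripper value outside its range is refused whole. "grip" is the finger opening in mm, from 0 to 91.9, set as the call begins (left out, the last holds). The fingers move at their own pace and stop on an object; the grip force is fixed at half the most. Time passes only in rows, so rows that do not move let the fingers close. It gives the time, the measured TCP pose, the force and the opening at its end, in the units of the state.
- readout.get_obs(): the state, without advancing time (a new reading comes with each control period).
- cams.camera(name): name is "side" or "top" or "wrist"; returns a dict with "img" (480x640x3 uint8, red, green, blue), "fx", "fy", "cx", "cy" (pixels), "camera_from_world" (4x4, takes a point from world to camera coordinates). Camera axes: x right, y up, looking along -z (the intrinsics and any distortion apply to the point x, -y, -z); pixel columns grow to the right and rows downward; lengths in m; the calibration is good to about 2 mm. The wrist camera is an equidistant fisheye: a pixel r from the principal point sees the ray r / f radians off the axis. A picture is of the moment at which its call begins. There is no depth.
- job_done(): hands the job in, once; it reports no verdict.
Trained networks look in a picture, given as the dict that the camera call returned (one of the last four; its "shot" number tells which), for a name from the list of things; names that differ only in an ending like _2 or _b are one class to them, and where a whole thing is asked for, a point or a joint stands for the part that bears it (a point fixed in the world has none). Each returns a list of dicts, best first, with "confidence" (0 to 1); they miss things now and then, are a little off and sometimes report something else, mostly with a low value. They report only what shows in the picture. A call takes as long as a camera call. They do not tell look-alikes from the thing itself.
- spotter.look_for(name, picture): "xyz" ([x, y, z] in m, in world coordinates, good to about 4 mm: the middle of the surface that is visible of it).
- spotter.silhouettes(name, picture): "pixels" (480x640 bool, what is visible of it).
- spotter.landmark_of(name, picture): "xyz" ([x, y, z] in m, in world coordinates, good to about 4 mm: a listed point, or the origin of a listed thing).
The state is a dict: "clock": time; "qpos": joint angles; "joint_velocities": joint speeds; "joint_efforts": joint torques, N m; "eef_pos": TCP position; "eef_rot": TCP orientation; "wrist_force": force on the tool from outside, world axes, zero at the start; "wrist_torque": the same for the moment, N m; "finger_gap": finger opening in m.
Only numpy, scipy, OpenCV 4.12 (cv2) and the standard library are available. Lean on these libraries where they do the work, as an engineer would, in place of code of your own. Each camera call takes 0.05 s, during which the arm holds its last target.

## Working session

There is one attempt and no reset: what is moved stays moved. The work goes in short steps, Python scripts to look and compute and a tool call to move; the robot and the scene stay as the last step left them, time stands still between calls to the robot, and variables do not carry over. Pictures are saved under pics/ and viewed, and the job is handed in when it is done.

Besides the shell and the picture viewer there is one more tool, called after ">>>" by a JSON object that holds its "fn" and its "kwargs". jog_arm: Moves the arm, as the interface text tells. Its arguments: {"type":"object","properties":{"deltas":{"type":"array"},"grip":{"type":"number"}},"required":["deltas"]}

```bash
mkdir -p pics; ls; python3 - <<'E'
from workcell import readout,cams,spotter
import cv2,numpy as np
o=readout.get_obs(); print(o['clock'],o['eef_pos'],o['eef_rot'],o['finger_gap'])
for n in ['top','side','wrist']:
    c=cams.camera(n); cv2.imwrite(f'pics/{n}0.png',c['img'][:,:,::-1]); print(n,c['fx'],c['cx'],c['cy'],c['camera_from_world'].round(3).tolist(),c.keys())
E
```

```text
pics
0.0 [0.17446848 0.5472555  0.23059917] [[-9.52698385e-01  3.03915977e-01 -9.30435418e-04]
 [ 3.03917165e-01  9.52696999e-01 -1.66868501e-03]
 [ 3.79282995e-04 -1.87252881e-03 -9.99998175e-01]] 0.09191374801213126
top 579.6321103386125 318.76613026583743 245.87846426098363 [[-0.007, -1.0, 0.004, -0.005], [0.984, -0.006, 0.179, -0.49], [-0.179, 0.005, 0.984, -0.927], [0.0, 0.0, 0.0, 1.0]] dict_keys(['img', 'fx', 'fy', 'cx', 'cy', 'camera_from_world', 'shot'])
side 462.3664696414629 318.73550114051756 237.93119431377312 [[-0.911, -0.412, 0.007, 0.448], [0.269, -0.582, 0.768, -0.153], [-0.312, 0.702, 0.641, -0.632], [0.0, 0.0, 0.0, 1.0]] dict_keys(['img', 'fx', 'fy', 'cx', 'cy', 'camera_from_world', 'shot'])
wrist 371.64829954431775 321.40962179994773 240.03851502414193 [[0.303, 0.953, -0.003, -0.573], [-0.922, 0.293, -0.255, 0.029], [-0.242, 0.08, 0.967, -0.391], [0.0, 0.0, 0.0, 1.0]] dict_keys(['img', 'fx', 'fy', 'cx', 'cy', 'camera_from_world', 'shot'])
```

View pics/top0.png

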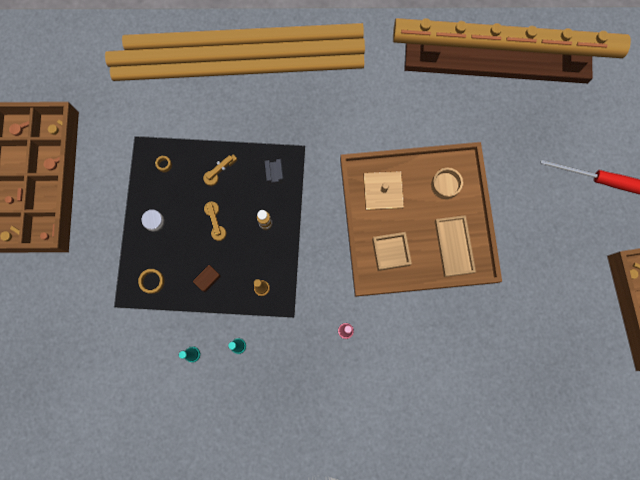

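View pics/side0.png

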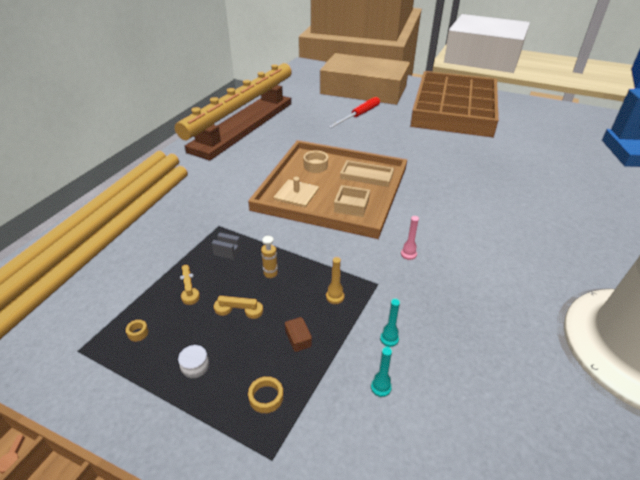

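View pics/wrist0.png

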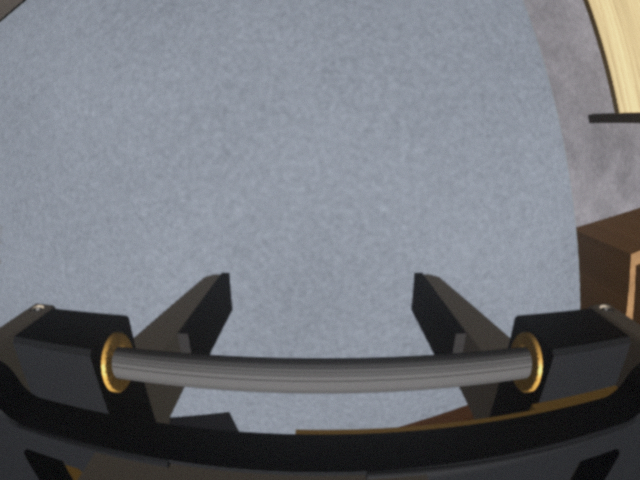

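```bash
cat > h.py <<'E'
from workcell import readout,cams,spotter,arm
import cv2,numpy as np
def proj(c,P):
    P=np.atleast_2d(P); q=(c['camera_from_world']@np.c_[P,np.ones(len(P))].T).T
    return np.c_[c['cx']+c['fx']*q[:,0]/-q[:,2], c['cy']+c['fy']*-q[:,1]/-q[:,2]]
def back(c,u,v,z):
    M=c['camera_from_world'];R=M[:3,:3];t=M[:3,3]
    o=-R.T@t; d=R.T@np.array([(u-c['cx'])/c['fx'],-(v-c['cy'])/c['fy'],-1.])
    return o+d*(z-o[2])/d[2]
E
python3 - <<'E'
from h import *
t=cams.camera('top'); s=cams.camera('side')
for n in ['wide_ferrule','narrow_ferrule','piston','mouthpiece','key','double_key','peg_block','round_cup','square_pocket','long_trough']:
    for nm,c in(('top',t),('side',s)):
        L=spotter.landmark_of(n,c)
        print(n,nm,[(np.round(d['xyz'],3).tolist(),round(d['confidence'],2)) for d in L[:4]])
i=t['img'][:,:,::-1]
cv2.imwrite('pics/cropA.png',cv2.resize(i[130:320,110:310],None,fx=4,fy=4,interpolation=2)[:,:800][:600])
cv2.imwrite('pics/cropB.png',cv2.resize(i[140:300,330:510],None,fx=3.75,fy=3.75,interpolation=2))
E
```

```text
wide_ferrule top [([0.436, 0.279, 0.002], 0.79)]
wide_ferrule side [([0.437, 0.281, 0.002], 0.77)]
narrow_ferrule top [([0.486, -0.132, 0.008], 0.72), ([0.648, 0.27, 0.009], 0.69)]
narrow_ferrule side [([0.648, 0.266, 0.001], 0.69), ([0.606, -0.233, 0.007], 0.62)]
piston top []
piston side [([0.536, 0.09, -0.003], 0.92)]
mouthpiece top [([0.326, 0.132, 0.003], 0.72), ([0.424, 0.089, 0.005], 0.7), ([0.315, 0.207, 0.002], 0.7), ([0.543, 0.174, 0.003], 0.7)]
mouthpiece side [([0.324, 0.131, 0.003], 0.96), ([0.42, 0.09, 0.009], 0.89), ([0.313, 0.211, -0.001], 0.74), ([0.347, -0.055, 0.002], 0.66)]
key top [([0.635, 0.168, 0.003], 0.77)]
key side [([0.637, 0.166, 0.006], 0.96)]
double_key top [([0.542, 0.173, 0.006], 0.58), ([0.484, -0.126, 0.008], 0.42)]
double_key side [([0.54, 0.169, 0.001], 0.88)]
peg_block top [([0.592, -0.123, 0.008], 0.84)]
peg_block side [([0.597, -0.12, 0.007], 0.93)]
round_cup top [([0.604, -0.233, 0.006], 0.61)]
round_cup side [([0.605, -0.233, 0.007], 0.84), ([0.537, 0.09, 0.002], 0.59)]
square_pocket top [([0.485, -0.132, 0.006], 0.61)]
square_pocket side [([0.487, -0.135, 0.012], 0.9), ([0.598, -0.122, 0.005], 0.55)]
long_trough top [([0.491, -0.241, 0.009], 0.84)]
long_trough side [([0.496, -0.243, 0.008], 0.76)]
```

```bash
python3 - <<'E'
import cv2
i=cv2.imread('pics/top0.png')
cv2.imwrite('pics/cropC.png',cv2.resize(i[145:295,125:285],None,fx=4,fy=4,interpolation=2))
E
```

```text
(no output)
```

View pics/cropC.png

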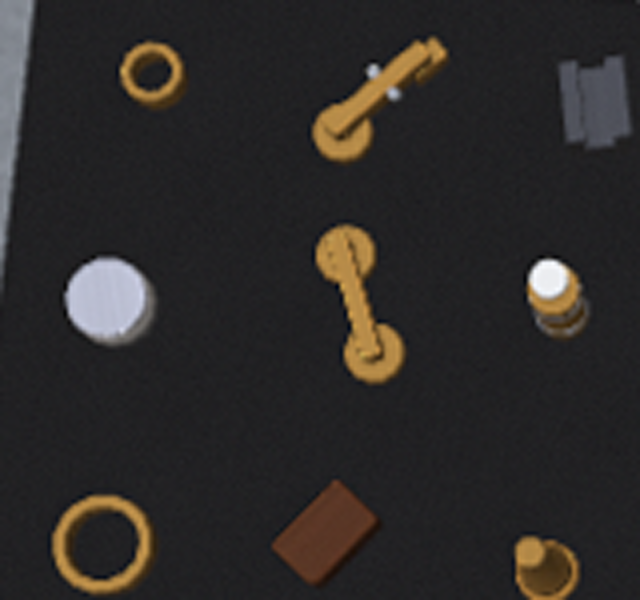

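View pics/cropB.png

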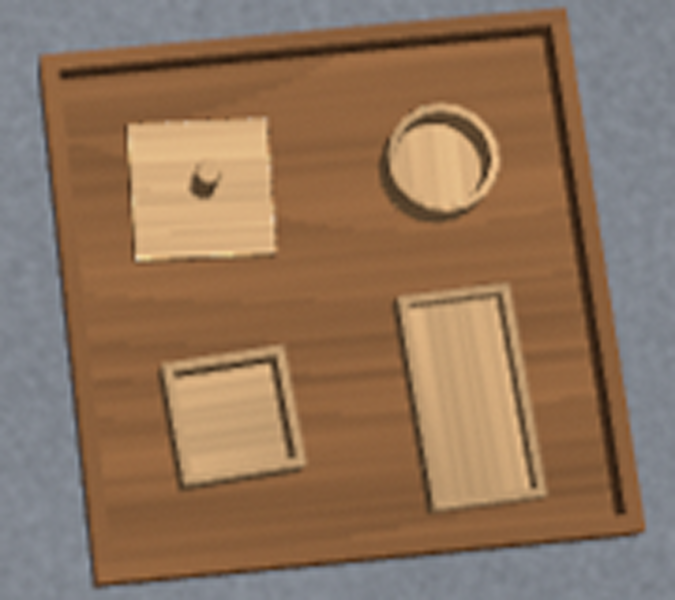

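```bash
python3 - <<'E'
from h import *
t=cams.camera('top')
def b(x,y,z,c='C'):
    o,f=((125,145),4) if c=='C' else ((330,140),3.75)
    return back(t,(x+.5)/f-.5+o[0],(y+.5)/f-.5+o[1],z)[:2].round(4)
print('wide',b(103,544,.017),'narrow',b(152,74,.017))
print('piston',b(548,280,.074),'mouth',b(530,551,.081))
p,q=b(340,130,.027),b(420,49,.027); print('key arm ends',p,q,(p+q)/2,np.degrees(np.arctan2(*(p-q)[::-1])),'pad',b(343,133,.013))
print('dkey',b(346,254,.013),b(374,352,.013))
print('peg top',b(208,168,.046,'B'),'block',np.mean([b(*k,.016,'B') for k in [(128,123),(268,117),(275,254),(135,260)]],0))
print('cup',b(443,159,.032,'B'))
print('pocket',np.mean([b(*k,.032,'B') for k in [(161,365),(284,346),(305,465),(183,488)]],0))
K=[b(*k,.022,'B') for k in [(396,298),(510,285),(547,493),(432,511)]]
print('trough',np.mean(K,0),K[0]-K[3],K[1]-K[2],np.degrees(np.arctan2(*(K[0]+K[1]-K[3]-K[2])[::-1])))
# overlay check in side
s=cams.camera('side')
E
```

```text
wide [0.4365 0.2789] narrow [0.6452 0.2668]
piston [0.5371 0.0854] mouth [0.4248 0.0906]
key arm ends [0.6159 0.1812] [0.6526 0.1471] [0.63425 0.16415] 137.1031372144537 pad [0.6189 0.1825]
dkey [0.5639 0.1797] [0.52   0.1664]
peg top [ 0.5954 -0.1219] block [ 0.594525 -0.1223  ]
cup [ 0.6033 -0.2324]
pocket [ 0.48345  -0.131925]
trough [ 0.49375  -0.242425] [0.099  0.0121] [0.097  0.0118] 6.952254926582226
```

Candidates (top image):
- Rings: wide (151,281), narrow (163,163).
- Keys: one pad with pin (220,168), two pads (215,221).
- Piston (262,215), against a plain white cylinder (152,219).
- Brass mouthpiece (258,283), against turquoise ones (190,354) and (237,346) and a pink one (346,331).

The crop confirms my choices: wide ring, single-pad key, brass mouthpiece and banded piston. I'm starting with the wide ferrule.

>>> {"fn": "jog_arm", "kwargs": {"deltas": [{"translation": [0,0,0],"rot": [0,0,-8.85]},{"translation": [0,0,0],"rot": [0,0,-8.85]},{"translation": [-37.4,-38.3,0],"rot": [0,0,0]},{"translation": [-37.4,-38.3,0],"rot": [0,0,0]},{"translation": [-37.4,-38.3,0],"rot": [0,0,0]},{"translation": [-37.4,-38.3,0],"rot": [0,0,0]},{"translation": [-37.4,-38.3,20],"rot": [0,0,0]},{"translation": [-37.4,-38.3,30],"rot": [0,0,0]},{"translation": [-37.4,-38.3,30],"rot": [0,0,0]},{"translation": [0,0,40],"rot": [0,0,0]},{"translation": [0,0,0],"rot": [0,0,0]},{"translation": [0,0,0],"rot": [0,0,0]}], "grip": 62}}

```text
clock: 2.85
eef_pos: [0.4371, 0.2804, 0.113]
eef_rot: [[-1.0, -0.001, 0.002], [-0.001, 1.0, 0.001], [-0.002, 0.001, -1.0]]
wrist_force: [0.5, 0.1, -0.2]
finger_gap: 0.062
```

```bash
cat > st.py <<'E'
from h import *
def st():
    o=readout.get_obs(); R=o['eef_rot']
    print('t',round(o['clock'],2),'p',o['eef_pos'].round(4),'yaw',np.degrees(np.arctan2(R[1,1],R[0,1])).round(2),'zax',R[:,2].round(4),'gap',round(o['finger_gap'],4),'F',np.round(o['wrist_force'],1),'q6',round(o['qpos'][5],2)); return o
def to(x,y,z):
    o=st(); print('tool mm',(o['eef_rot'].T@(np.array([x,y,z])-o['eef_pos'])*1000).round(1))
def pic(n,f):
    c=cams.camera(n); cv2.imwrite('pics/'+f,c['img'][:,:,::-1]); return c
E
python3 -c "
from st import *
to(.4365,.279,.022); pic('side','s1.png'); pic('wrist','w1.png')"
```

```text
t 2.85 p [0.4371 0.2804 0.113 ] yaw 90.05 zax [ 1.6e-03  6.0e-04 -1.0e+00] gap 0.062 F [ 0.5  0.1 -0.2] q6 -1.23
tool mm [ 0.7 -1.4 91. ]
```

View pics/s1.png

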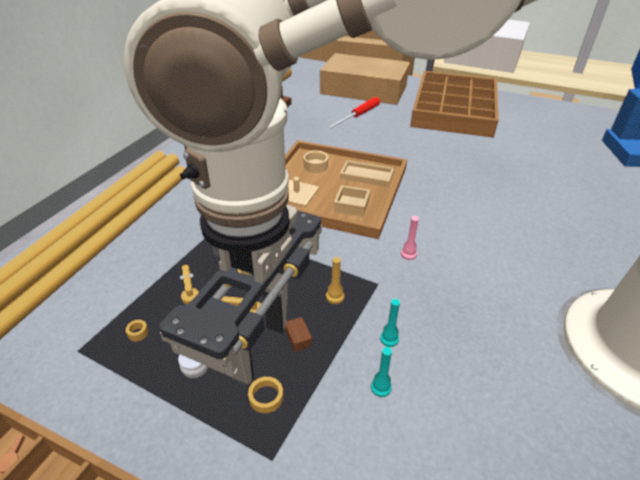

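View pics/w1.png

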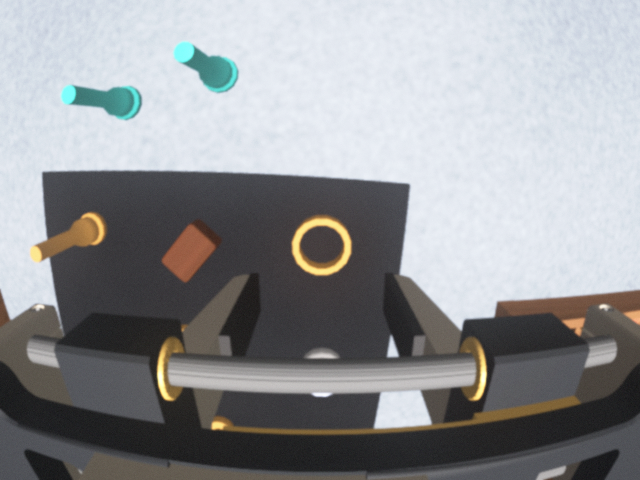

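>>> {"fn": "jog_arm", "kwargs": {"deltas": [{"translation": [0.7,-1.4,40],"rot": [0,0,0]},{"translation": [0,0,40],"rot": [0,0,0]},{"translation": [0,0,10],"rot": [0,0,0]},{"translation": [0,0,0],"rot": [0,0,0]},{"translation": [0,0,0],"rot": [0,0,0]}]}}

```text
clock: 3.58
eef_pos: [0.4374, 0.279, 0.0236]
eef_rot: [[-1.0, -0.0, 0.003], [-0.0, 1.0, 0.001], [-0.003, 0.001, -1.0]]
wrist_force: [0.2, 0.2, -0.5]
finger_gap: 0.0617
```

>>> {"fn": "jog_arm", "kwargs": {"deltas": [{"translation": [0,0,0],"rot": [0,0,0]},{"translation": [0,0,0],"rot": [0,0,0]},{"translation": [0,0,0],"rot": [0,0,0]},{"translation": [0,0,0],"rot": [0,0,0]},{"translation": [0,0,0],"rot": [0,0,0]},{"translation": [0,0,0],"rot": [0,0,0]}], "grip": 30}}

```text
clock: 4.32
eef_pos: [0.4364, 0.2786, 0.0223]
eef_rot: [[-1.0, -0.0, 0.001], [-0.0, 1.0, 0.001], [-0.001, 0.001, -1.0]]
wrist_force: [-1.4, 1.2, 6.4]
finger_gap: 0.0413
```

>>> {"fn": "jog_arm", "kwargs": {"deltas": [{"translation": [0,0,-30],"rot": [0,0,0]},{"translation": [0,0,-50],"rot": [0,0,0]},{"translation": [0,0,-30],"rot": [0,0,0]},{"translation": [-19.8,-50.1,0],"rot": [0,0,0]},{"translation": [-19.8,-50.1,0],"rot": [0,0,0]},{"translation": [-19.8,-50.1,0],"rot": [0,0,0]},{"translation": [-19.8,-50.1,0],"rot": [0,0,0]},{"translation": [-19.8,-50.1,0],"rot": [0,0,0]},{"translation": [-19.8,-50.1,0],"rot": [0,0,0]},{"translation": [-19.8,-50.1,0],"rot": [0,0,0]},{"translation": [-19.8,-50.1,0],"rot": [0,0,0]},{"translation": [0,0,0],"rot": [0,0,0]}]}}

```text
clock: 5.82
eef_pos: [0.5947, -0.126, 0.1309]
eef_rot: [[-1.0, 0.004, -0.0], [0.004, 1.0, -0.001], [0.0, -0.001, -1.0]]
wrist_force: [-0.6, 0.1, -0.7]
finger_gap: 0.0416
```

>>> {"fn": "jog_arm", "kwargs": {"deltas": [{"translation": [0,0,0],"rot": [0,0,0]},{"translation": [0,0,0],"rot": [0,0,0]}]}}

```text
clock: 6.08
eef_pos: [0.5937, -0.121, 0.1312]
eef_rot: [[-1.0, -0.002, -0.001], [-0.002, 1.0, 0.001], [0.001, 0.001, -1.0]]
wrist_force: [-0.4, 0.3, -1.0]
finger_gap: 0.041
```

```bash
python3 -c "
from st import *
to(.595,-.122,.036); c=pic('side','s2.png'); pic('wrist','w2.png'); cv2.imwrite('pics/s2c.png',cv2.resize(c['img'][100:260,200:420,::-1],None,fx=3.5,fy=3.5))"
```

```text
t 6.08 p [ 0.5937 -0.121   0.1312] yaw 90.09 zax [-1.1e-03  6.0e-04 -1.0e+00] gap 0.041 F [-0.4  0.3 -1. ] q6 -1.97
tool mm [-1.4 -1.  95.2]
```

View pics/s2.png

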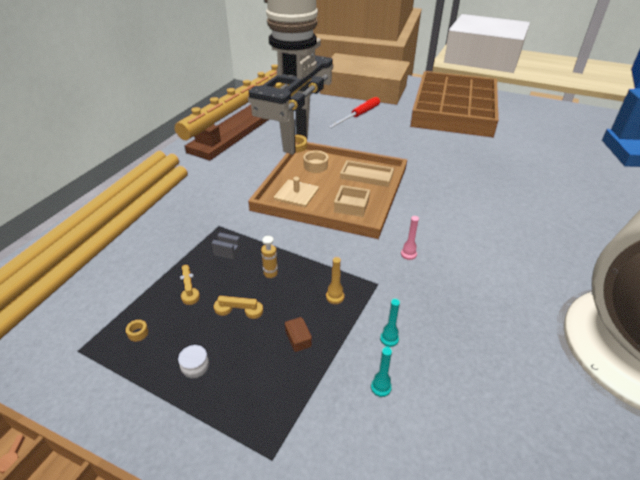

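View pics/w2.png

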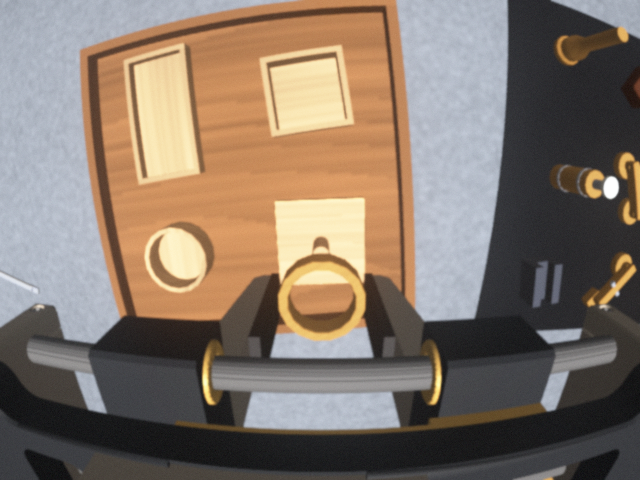

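>>> {"fn": "jog_arm", "kwargs": {"deltas": [{"translation": [-1.4,-1.0,30],"rot": [0,0,0]},{"translation": [0,0,25],"rot": [0,0,0]},{"translation": [0,0,20],"rot": [0,0,0]},{"translation": [0,0,12],"rot": [0,0,0]},{"translation": [0,0,7],"rot": [0,0,0]},{"translation": [0,0,0],"rot": [0,0,0]},{"translation": [0,0,0],"rot": [0,0,0]}]}}

```text
clock: 7.05
eef_pos: [0.5964, -0.1238, 0.0385]
eef_rot: [[-1.0, -0.0, 0.001], [-0.0, 1.0, -0.001], [-0.001, -0.001, -1.0]]
wrist_force: [1.0, -0.2, 0.1]
finger_gap: 0.0411
```

>>> {"fn": "jog_arm", "kwargs": {"deltas": [{"translation": [0,0,0],"rot": [0,0,0]},{"translation": [0,0,0],"rot": [0,0,0]},{"translation": [0,0,0],"rot": [0,0,0]},{"translation": [0,0,-20],"rot": [0,0,0]},{"translation": [0,0,-50],"rot": [0,0,0]},{"translation": [0,0,-50],"rot": [0,0,0]},{"translation": [0,0,0],"rot": [0,0,0]},{"translation": [0,0,0],"rot": [0,0,0]}], "grip": 56}}

```text
clock: 8.05
eef_pos: [0.5956, -0.1234, 0.158]
eef_rot: [[-1.0, -0.0, 0.0], [-0.0, 1.0, -0.0], [-0.0, -0.0, -1.0]]
wrist_force: [-0.2, -0.5, -0.2]
finger_gap: 0.0558
```

```bash
python3 -c "
from st import *
to(.537,.0865,.045); c=pic('side','s3.png'); pic('wrist','w3.png')
for d in spotter.landmark_of('piston',c): print(d['xyz'],d['confidence'])"
```

```text
t 8.05 p [ 0.5956 -0.1234  0.158 ] yaw 90.01 zax [ 4.e-04 -1.e-04 -1.e+00] gap 0.0558 F [-0.2 -0.5 -0.2] q6 -1.97
tool mm [ 58.7 209.9 113. ]
[0.5381, 0.0888, -0.0016] 0.94
```

View pics/w3.png

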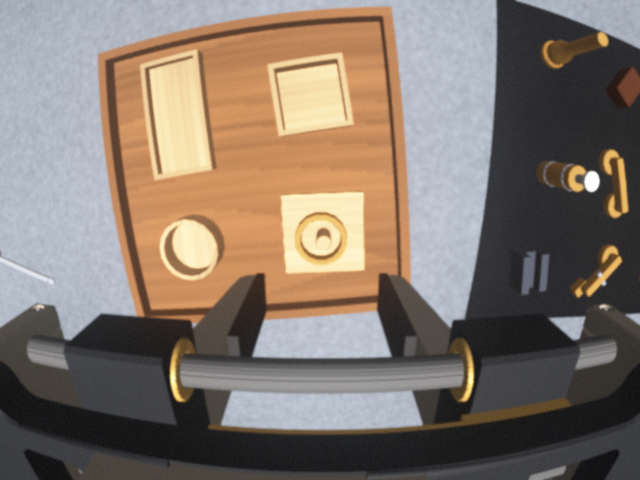

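The ferrule sits round the peg at wrist pixel (321,238). Next is the piston.

>>> {"fn": "jog_arm", "kwargs": {"deltas": [{"translation": [14.6,52.5,0],"rot": [0,0,0]},{"translation": [14.6,52.5,0],"rot": [0,0,0]},{"translation": [14.6,52.5,0],"rot": [0,0,0]},{"translation": [14.6,52.8,0],"rot": [0,0,0]},{"translation": [0,0,20],"rot": [0,0,0]},{"translation": [0,0,0],"rot": [0,0,0]},{"translation": [0,0,0],"rot": [0,0,0]},{"translation": [0,0,0],"rot": [0,0,0]}], "grip": 50}}

```text
clock: 9.2
eef_pos: [0.5379, 0.0862, 0.1381]
eef_rot: [[-1.0, 0.001, 0.001], [0.001, 1.0, -0.0], [-0.001, -0.0, -1.0]]
wrist_force: [0.4, -0.6, 0.6]
finger_gap: 0.0498
```

```bash
python3 -c "
from st import *
to(.5375,.087,.045); pic('wrist','w4.png'); pic('side','s4.png')"
```

```text
t 9.2 p [0.5379 0.0862 0.1381] yaw 89.94 zax [ 8.e-04 -1.e-04 -1.e+00] gap 0.0498 F [ 0.4 -0.6  0.6] q6 -1.63
tool mm [ 0.5  0.8 93.1]
```

View pics/w4.png

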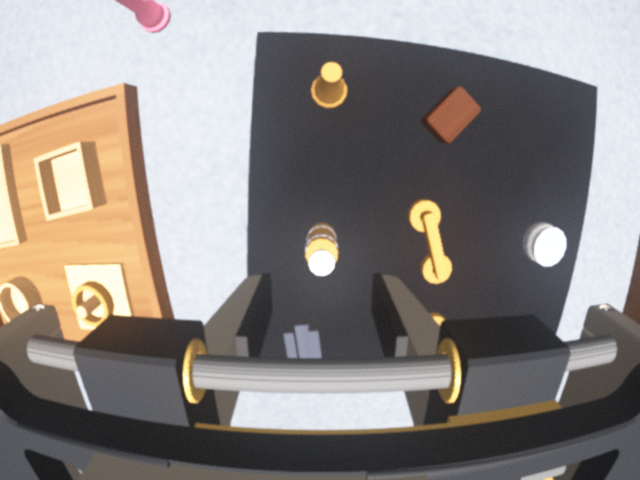

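View pics/s4.png

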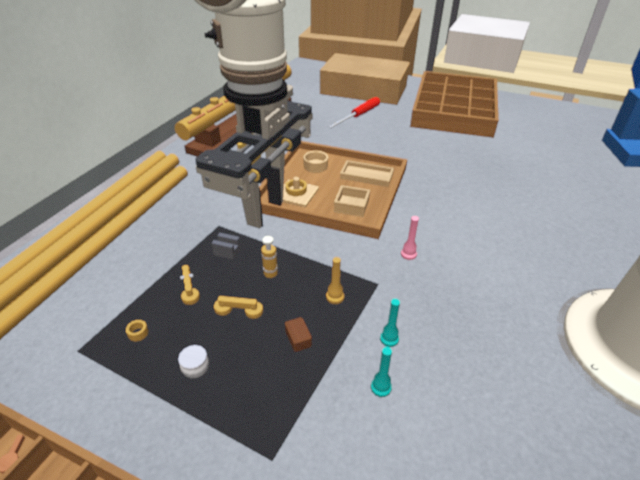

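>>> {"fn": "jog_arm", "kwargs": {"deltas": [{"translation": [0.5,0.8,30],"rot": [0,0,0]},{"translation": [0,0,30],"rot": [0,0,0]},{"translation": [0,0,23],"rot": [0,0,0]},{"translation": [0,0,9],"rot": [0,0,0]},{"translation": [0,0,0],"rot": [0,0,0]},{"translation": [0,0,0],"rot": [0,0,0]}]}}

```text
clock: 10.05
eef_pos: [0.5378, 0.0875, 0.0468]
eef_rot: [[-1.0, -0.0, 0.002], [-0.0, 1.0, -0.0], [-0.002, -0.0, -1.0]]
wrist_force: [-0.6, -0.9, 0.0]
finger_gap: 0.0498
```

>>> {"fn": "jog_arm", "kwargs": {"deltas": [{"translation": [0,0,0],"rot": [0,0,0]},{"translation": [0,0,0],"rot": [0,0,0]},{"translation": [0,0,0],"rot": [0,0,0]},{"translation": [0,0,0],"rot": [0,0,0]},{"translation": [0,0,0],"rot": [0,0,0]},{"translation": [0,0,0],"rot": [0,0,0]}], "grip": 12}}

```text
clock: 10.8
eef_pos: [0.537, 0.0876, 0.0458]
eef_rot: [[-1.0, -0.0, 0.0], [-0.0, 1.0, -0.0], [-0.0, -0.0, -1.0]]
wrist_force: [-0.6, -0.1, 2.1]
finger_gap: 0.0214
```

>>> {"fn": "jog_arm", "kwargs": {"deltas": [{"translation": [0,0,-25],"rot": [0,0,0]},{"translation": [0,0,-40],"rot": [0,0,0]},{"translation": [0,0,-25],"rot": [0,0,0]},{"translation": [-11.2,-53.4,0],"rot": [0,0,0]},{"translation": [-11.2,-53.4,0],"rot": [0,0,0]},{"translation": [-11.2,-53.4,0],"rot": [0,0,0]},{"translation": [-11.2,-53.4,0],"rot": [0,0,0]},{"translation": [-11.2,-53.4,0],"rot": [0,0,0]},{"translation": [-11.2,-53.4,0],"rot": [0,0,0]},{"translation": [0,0,0],"rot": [0,0,0]},{"translation": [0,0,0],"rot": [0,0,0]},{"translation": [0,0,0],"rot": [0,0,0]}]}}

```text
clock: 12.3
eef_pos: [0.6038, -0.2312, 0.1353]
eef_rot: [[-1.0, -0.002, -0.001], [-0.002, 1.0, 0.001], [0.001, 0.001, -1.0]]
wrist_force: [-0.3, 0.3, -1.2]
finger_gap: 0.021
```

```bash
python3 -c "
from st import *
to(.604,-.2325,.0558); pic('wrist','w5.png'); pic('side','s5.png')"
```

```text
t 12.3 p [ 0.6038 -0.2312  0.1353] yaw 90.09 zax [-8.e-04  8.e-04 -1.e+00] gap 0.021 F [-0.3  0.3 -1.2] q6 -2.12
tool mm [-0.2 -1.4 79.5]
```

View pics/w5.png

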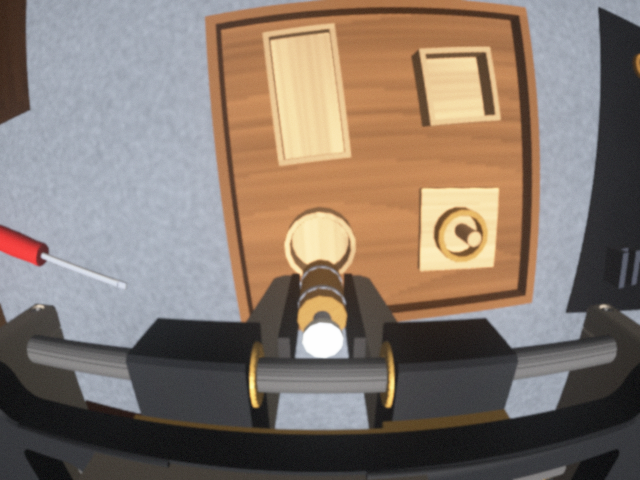

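View pics/s5.png

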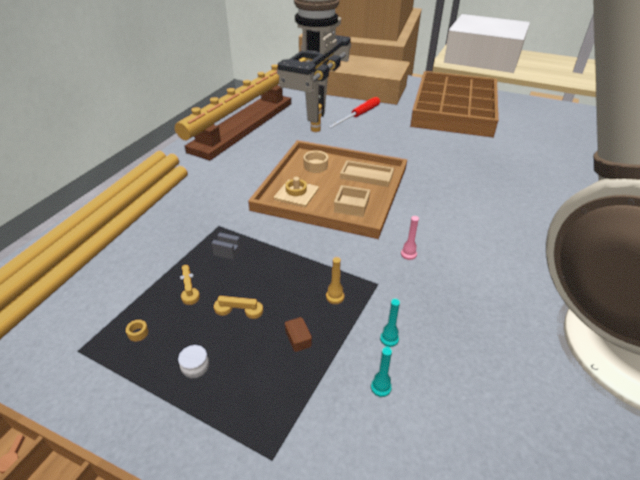

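>>> {"fn": "jog_arm", "kwargs": {"deltas": [{"translation": [0,-1.2,25],"rot": [0,0,0]},{"translation": [0,0,25],"rot": [0,0,0]},{"translation": [0,0,15],"rot": [0,0,0]},{"translation": [0,0,10],"rot": [0,0,0]},{"translation": [0,0,4],"rot": [0,0,0]},{"translation": [0,0,0],"rot": [0,0,0]},{"translation": [0,0,0],"rot": [0,0,0]},{"translation": [0,0,0],"rot": [0,0,0]}]}}

```text
clock: 13.4
eef_pos: [0.6044, -0.2342, 0.0573]
eef_rot: [[-1.0, -0.0, 0.001], [-0.0, 1.0, -0.001], [-0.001, -0.001, -1.0]]
wrist_force: [-0.3, 0.6, -0.1]
finger_gap: 0.0215
```

```bash
python3 -c "
from st import *
to(.604,-.2325,.0558); c=pic('side','s6.png'); cv2.imwrite('pics/s6c.png',cv2.resize(c['img'][80:240,230:430,::-1],None,fx=4,fy=4)[:600])"
```

```text
t 13.4 p [ 0.6044 -0.2342  0.0573] yaw 90.0 zax [ 9.e-04 -6.e-04 -1.e+00] gap 0.0215 F [-0.3  0.6 -0.1] q6 -2.13
tool mm [0.4 1.7 1.5]
```

View pics/s6c.png

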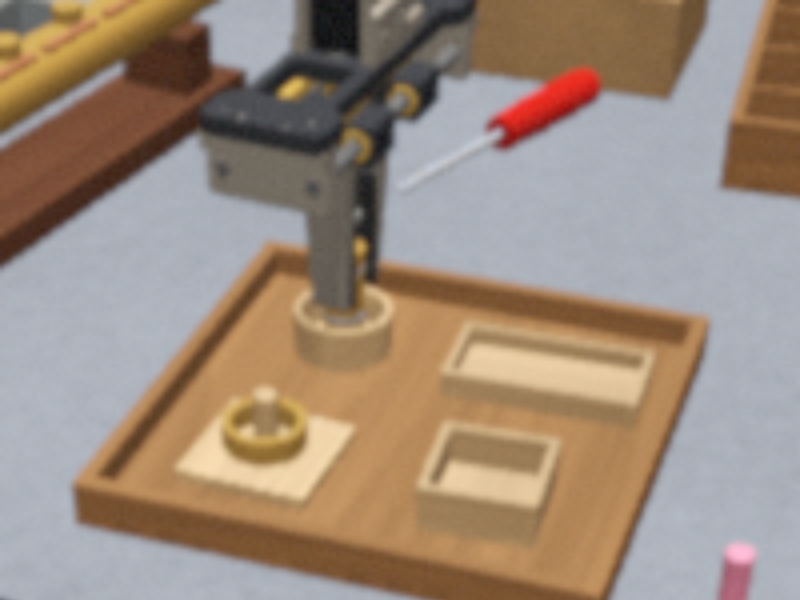

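>>> {"fn": "jog_arm", "kwargs": {"deltas": [{"translation": [0.4,1.5,1.5],"rot": [0,0,0]},{"translation": [0,0,0],"rot": [0,0,0]},{"translation": [0,0,0],"rot": [0,0,0]},{"translation": [0,0,0],"rot": [0,0,0]}]}}

```text
clock: 13.95
eef_pos: [0.6036, -0.2325, 0.0551]
eef_rot: [[-1.0, -0.0, -0.0], [-0.0, 1.0, 0.0], [0.0, 0.0, -1.0]]
wrist_force: [0.4, 0.0, -0.3]
finger_gap: 0.0213
```

>>> {"fn": "jog_arm", "kwargs": {"deltas": [{"translation": [0,0,0],"rot": [0,0,0]},{"translation": [0,0,0],"rot": [0,0,0]},{"translation": [0,0,0],"rot": [0,0,0]},{"translation": [0,0,-15],"rot": [0,0,0]},{"translation": [0,0,-40],"rot": [0,0,0]},{"translation": [0,0,-50],"rot": [0,0,0]},{"translation": [0,0,0],"rot": [0,0,0]},{"translation": [0,0,0],"rot": [0,0,0]}], "grip": 40}}

```text
clock: 14.95
eef_pos: [0.6035, -0.2324, 0.1603]
eef_rot: [[-1.0, -0.0, 0.0], [-0.0, 1.0, -0.0], [-0.0, -0.0, -1.0]]
wrist_force: [-1.1, -0.5, 0.3]
finger_gap: 0.0403
```

```bash
python3 -c "
from st import *
to(.4235,.090,.055); pic('wrist','w7.png'); c=pic('side','s7.png')
for d in spotter.landmark_of('piston',c): print(d['xyz'],d['confidence'])
for d in spotter.landmark_of('mouthpiece',c): print(d['xyz'],d['confidence'])"
```

```text
t 14.95 p [ 0.6035 -0.2324  0.1603] yaw 90.01 zax [ 1.e-04 -0.e+00 -1.e+00] gap 0.0403 F [-1.1 -0.5  0.3] q6 -2.12
tool mm [180.  322.4 105.3]
[0.6054, -0.2305, 0.0121] 0.59
[0.4876, -0.1327, 0.0108] 0.28
[0.4217, 0.0933, 0.007] 0.9
[0.3482, -0.0529, 0.0032] 0.77
[0.3209, 0.1312, 0.0047] 0.67
[0.3147, 0.2057, 0.002] 0.59
```

View pics/w7.png

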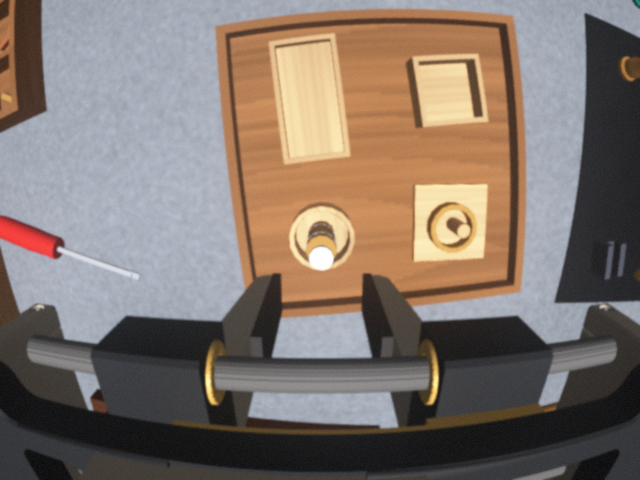

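View pics/s7.png

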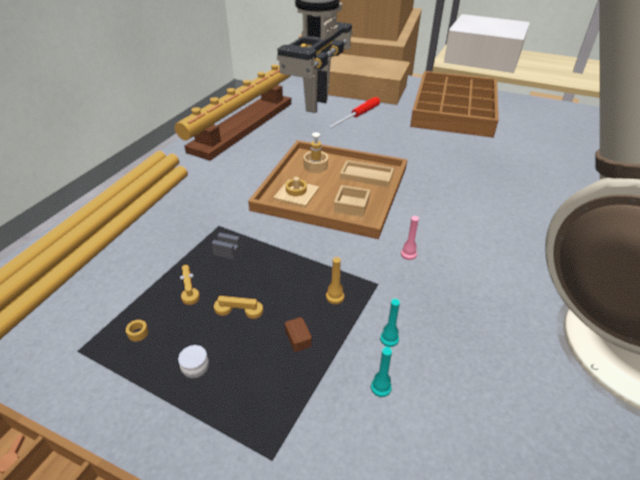

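The piston is upright in the cup, with its button at wrist (321,258) and centred. Next is the brass mouthpiece.

>>> {"fn": "jog_arm", "kwargs": {"deltas": [{"translation": [25.6,46.1,0],"rot": [0,0,0]},{"translation": [25.6,46.1,0],"rot": [0,0,0]},{"translation": [25.6,46.1,0],"rot": [0,0,0]},{"translation": [25.6,46.1,0],"rot": [0,0,0]},{"translation": [25.6,46.1,0],"rot": [0,0,0]},{"translation": [25.6,46.1,0],"rot": [0,0,0]},{"translation": [25.6,46.1,0],"rot": [0,0,0]},{"translation": [0,0,25],"rot": [0,0,0]},{"translation": [0,0,0],"rot": [0,0,0]},{"translation": [0,0,0],"rot": [0,0,0]},{"translation": [0,0,0],"rot": [0,0,0]}]}}

```text
clock: 16.52
eef_pos: [0.4252, 0.0897, 0.1358]
eef_rot: [[-1.0, 0.001, 0.001], [0.001, 1.0, -0.0], [-0.001, -0.0, -1.0]]
wrist_force: [1.0, -0.1, -0.2]
finger_gap: 0.0403
```

```bash
python3 -c "
from st import *
to(.424,.0905,.055); pic('wrist','w8.png')"
```

```text
t 16.52 p [0.4252 0.0897 0.1358] yaw 89.95 zax [ 1.2e-03 -1.0e-04 -1.0e+00] gap 0.0403 F [ 1.  -0.1 -0.2] q6 -1.64
tool mm [ 1.3  0.8 80.8]
```

View pics/w8.png

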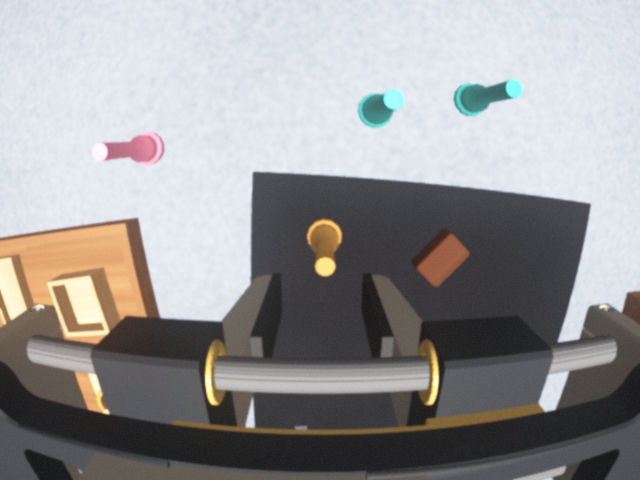

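>>> {"fn": "jog_arm", "kwargs": {"deltas": [{"translation": [1.2,1.3,25],"rot": [0,0,0]},{"translation": [0,0,30],"rot": [0,0,0]},{"translation": [0,0,18],"rot": [0,0,0]},{"translation": [0,0,8],"rot": [0,0,0]},{"translation": [0,0,0],"rot": [0,0,0]},{"translation": [0,0,0],"rot": [0,0,0]},{"translation": [0,0,0],"rot": [0,0,0]}]}}

```text
clock: 17.45
eef_pos: [0.4239, 0.0915, 0.0549]
eef_rot: [[-1.0, -0.0, 0.002], [-0.0, 1.0, -0.0], [-0.002, -0.0, -1.0]]
wrist_force: [-0.4, 0.6, -0.1]
finger_gap: 0.04
```

>>> {"fn": "jog_arm", "kwargs": {"deltas": [{"translation": [0,0,0],"rot": [0,0,0]},{"translation": [0,0,0],"rot": [0,0,0]},{"translation": [0,0,0],"rot": [0,0,0]},{"translation": [0,0,0],"rot": [0,0,0]},{"translation": [0,0,0],"rot": [0,0,0]},{"translation": [0,0,0],"rot": [0,0,0]},{"translation": [0,0,0],"rot": [0,0,0]}], "grip": 4}}

```text
clock: 18.32
eef_pos: [0.4233, 0.0915, 0.0541]
eef_rot: [[-1.0, -0.0, 0.0], [-0.0, 1.0, 0.0], [-0.0, 0.0, -1.0]]
wrist_force: [-0.8, 1.0, 1.7]
finger_gap: 0.0108
```

>>> {"fn": "jog_arm", "kwargs": {"deltas": [{"translation": [0,0,-20],"rot": [0,0,0]},{"translation": [0,0,-40],"rot": [0,0,0]},{"translation": [0,0,-20],"rot": [0,0,0]},{"translation": [-12.3,-44.7,0],"rot": [0,0,0]},{"translation": [-12.3,-44.7,0],"rot": [0,0,0]},{"translation": [-12.3,-44.7,0],"rot": [0,0,0]},{"translation": [-12.3,-44.7,0],"rot": [0,0,0]},{"translation": [-12.3,-44.7,0],"rot": [0,0,0]},{"translation": [0,0,0],"rot": [0,0,0]},{"translation": [0,0,0],"rot": [0,0,0]},{"translation": [0,0,0],"rot": [0,0,0]}]}}

```text
clock: 19.7
eef_pos: [0.4843, -0.1307, 0.1337]
eef_rot: [[-1.0, -0.001, -0.001], [-0.001, 1.0, 0.001], [0.001, 0.001, -1.0]]
wrist_force: [0.5, 0.2, -0.8]
finger_gap: 0.0106
```

```bash
python3 -c "
from st import *
to(.485,-.132,.064); pic('wrist','w9.png'); pic('side','s9.png')"
```

```text
t 19.7 p [ 0.4843 -0.1307  0.1337] yaw 90.08 zax [-8.e-04  6.e-04 -1.e+00] gap 0.0106 F [ 0.5  0.2 -0.8] q6 -2.08
tool mm [-0.8 -1.3 69.7]
```

View pics/w9.png

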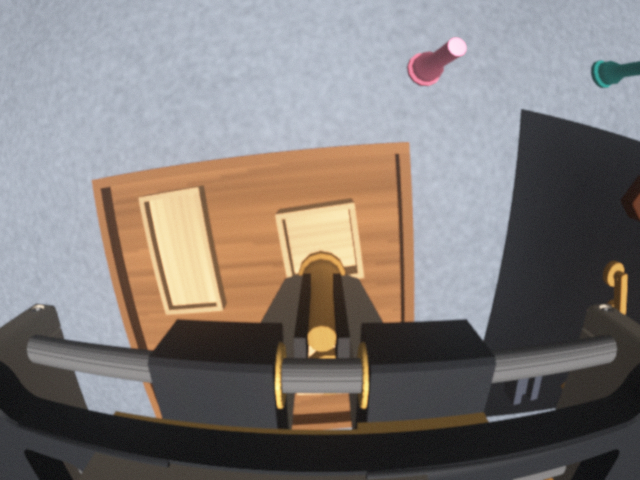

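View pics/s9.png

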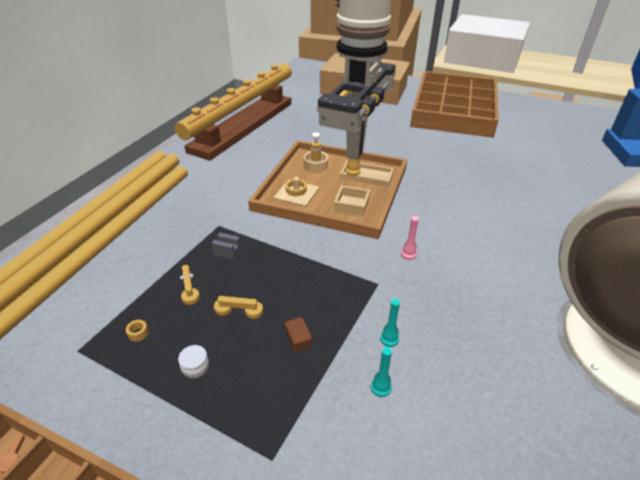

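>>> {"fn": "jog_arm", "kwargs": {"deltas": [{"translation": [-0.8,-1.2,25],"rot": [0,0,0]},{"translation": [0,0,20],"rot": [0,0,0]},{"translation": [0,0,15],"rot": [0,0,0]},{"translation": [0,0,6],"rot": [0,0,0]},{"translation": [0,0,3.5],"rot": [0,0,0]},{"translation": [0,0,0],"rot": [0,0,0]},{"translation": [0,0,0],"rot": [0,0,0]},{"translation": [0,0,0],"rot": [0,0,0]}]}}

```text
clock: 20.8
eef_pos: [0.4858, -0.1334, 0.0651]
eef_rot: [[-1.0, -0.0, 0.001], [-0.0, 1.0, -0.0], [-0.001, -0.0, -1.0]]
wrist_force: [-0.2, -0.6, -1.6]
finger_gap: 0.0106
```

```bash
python3 -c "
from st import *
to(.485,-.132,.064); c=pic('side','s10.png'); cv2.imwrite('pics/s10c.png',cv2.resize(c['img'][90:240,240:440,::-1],None,fx=4,fy=4)[:600])"
```

```text
t 20.8 p [ 0.4858 -0.1334  0.0651] yaw 90.01 zax [ 7.e-04 -4.e-04 -1.e+00] gap 0.0106 F [-0.2 -0.6 -1.6] q6 -2.08
tool mm [0.8 1.4 1.1]
```

View pics/s10c.png

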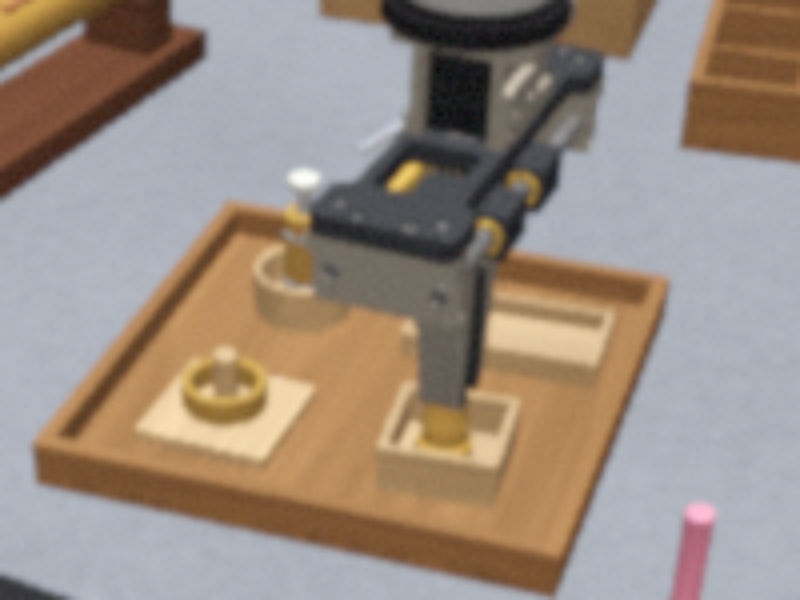

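>>> {"fn": "jog_arm", "kwargs": {"deltas": [{"translation": [0.6,1.0,1.0],"rot": [0,0,0]},{"translation": [0,0,0],"rot": [0,0,0]},{"translation": [0,0,0],"rot": [0,0,0]},{"translation": [0,0,0],"rot": [0,0,0]}]}}

```text
clock: 21.35
eef_pos: [0.485, -0.1322, 0.0636]
eef_rot: [[-1.0, -0.0, 0.0], [-0.0, 1.0, -0.0], [-0.0, -0.0, -1.0]]
wrist_force: [0.1, -0.1, -1.6]
finger_gap: 0.0105
```

>>> {"fn": "jog_arm", "kwargs": {"deltas": [{"translation": [0,0,0],"rot": [0,0,0]},{"translation": [0,0,0],"rot": [0,0,0]},{"translation": [0,0,0],"rot": [0,0,0]},{"translation": [0,0,-15],"rot": [0,0,0]},{"translation": [0,0,-40],"rot": [0,0,0]},{"translation": [0,0,-50],"rot": [0,0,0]},{"translation": [0,0,0],"rot": [0,0,0]},{"translation": [0,0,0],"rot": [0,0,0]}], "grip": 34}}

```text
clock: 22.35
eef_pos: [0.4848, -0.1321, 0.1688]
eef_rot: [[-1.0, -0.0, 0.0], [-0.0, 1.0, -0.0], [-0.0, -0.0, -1.0]]
wrist_force: [0.2, -0.0, 0.0]
finger_gap: 0.0339
```

```bash
python3 -c "
from st import *
to(.634,.1685,.16); pic('wrist','w11.png'); c=pic('side','s11.png')
for n in ['mouthpiece','key']:
  for d in spotter.landmark_of(n,c): print(n,d['xyz'],d['confidence'])"
```

```text
t 22.35 p [ 0.4848 -0.1321  0.1688] yaw 90.01 zax [ 2.e-04 -1.e-04 -1.e+00] gap 0.0339 F [ 0.2 -0.   0. ] q6 -2.08
tool mm [-149.2  300.6    8.8]
mouthpiece [0.3237, 0.1305, 0.0033] 0.66
mouthpiece [0.4828, -0.1331, 0.0144] 0.62
mouthpiece [0.3485, -0.0534, 0.0018] 0.6
key [0.633, 0.1631, 0.0065] 0.97
```

View pics/w11.png

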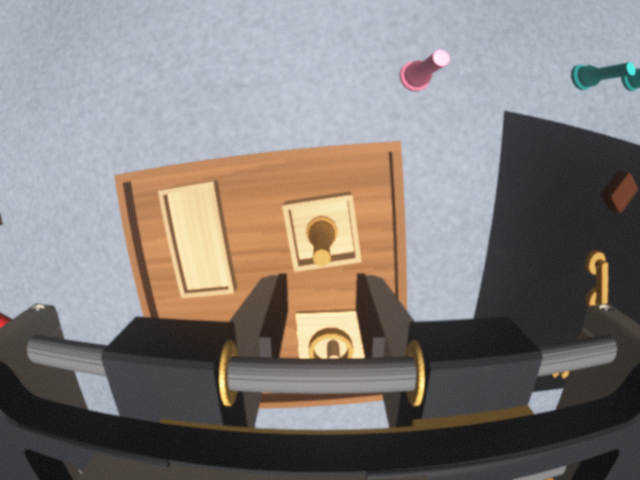

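```bash
cat > kf.py <<'E'
from st import *
from scipy.optimize import minimize
def box(x0,x1,w,z0,z1): return np.array([[x,y,z] for x in(x0,x1) for y in(-w,w) for z in(z0,z1)])
a=np.linspace(0,6.28,24,endpoint=False)
cyl=np.concatenate([np.c_[.023+.013*np.cos(a),.013*np.sin(a),np.full(24,z)] for z in(0,.01)])
parts=[cyl,box(-.036,-.024,.005,0,.01),box(-.028,.028,.0045,.01,.024)]
def fit(name,p0,z0,pre=''):
  for nm in ('top','side'):
    c=cams.camera(nm); S=spotter.silhouettes(name,c)
    if not S: print(nm,'none'); continue
    def cost_for(m):
        ys,xs=np.where(m); u0,v0=xs.min()-15,ys.min()-15; k=8
        T=cv2.resize(m[v0:ys.max()+15,u0:xs.max()+15].astype(np.float32),None,fx=k,fy=k,interpolation=1)
        def cost(p):
            R=np.array([[np.cos(p[2]),-np.sin(p[2]),0],[np.sin(p[2]),np.cos(p[2]),0],[0,0,1]])
            M=np.zeros_like(T)
            for P in parts:
                q=proj(c,P@R.T+[p[0]/100,p[1]/100,z0]); q=((q-[u0,v0]+.5)*k-.5).astype(np.float32)
                cv2.fillConvexPoly(M,cv2.convexHull(q).round().astype(np.int32),1.)
            return np.abs(M-T).sum()/T.sum()
        return cost
    m=S[0]['pixels']; f=cost_for(m)
    r=min((minimize(f,[p0[0]*100,p0[1]*100,p0[2]+d],method='Nelder-Mead',options=dict(initial_simplex=np.array([p0[0]*100,p0[1]*100,p0[2]+d])+np.array([[0,0,0],[.6,0,0],[0,.6,0],[0,0,.2]]))) for d in(-.1,.1)),key=lambda r:r.fun)
    print(nm,S[0]['confidence'],'xy',(r.x[:2]/100).round(4),'yaw',np.degrees(r.x[2]).round(1),'cost',round(r.fun,3))
E
python3 -c "
from kf import *
fit('key',[.636,.1665,np.radians(137)],.003)"
```

```text
top 0.83 xy [0.6368 0.166 ] yaw 129.8 cost 0.166
side 0.74 xy [0.6376 0.1649] yaw 132.5 cost 0.228
```

>>> {"fn": "jog_arm", "kwargs": {"deltas": [{"translation": [-25,50,0],"rot": [0,0,0]},{"translation": [-25,50,0],"rot": [0,0,0]},{"translation": [-25,50,0],"rot": [0,0,0]},{"translation": [-25,50,0],"rot": [0,0,0]},{"translation": [-25,50,0],"rot": [0,0,0]},{"translation": [-25,50,0],"rot": [0,0,0]},{"translation": [0,0,0],"rot": [0,0,9.2]},{"translation": [0,0,0],"rot": [0,0,9.2]},{"translation": [0,0,0],"rot": [0,0,9.2]},{"translation": [0,0,10],"rot": [0,0,9.2]},{"translation": [0,0,20],"rot": [0,0,9.2]},{"translation": [0,0,20],"rot": [0,0,0]}]}}

```text
clock: 24.25
eef_pos: [0.6349, 0.1678, 0.1176]
eef_rot: [[-0.696, 0.718, -0.0], [0.718, 0.696, 0.0], [0.0, -0.0, -1.0]]
wrist_force: [0.0, -0.9, -0.6]
finger_gap: 0.0341
```

>>> {"fn": "jog_arm", "kwargs": {"deltas": [{"translation": [0,0,0],"rot": [0,0,0]},{"translation": [0,0,0],"rot": [0,0,0]},{"translation": [0,0,0],"rot": [0,0,0]}]}}

```text
clock: 24.62
eef_pos: [0.6356, 0.1679, 0.1197]
eef_rot: [[-0.695, 0.719, 0.002], [0.719, 0.695, 0.0], [-0.001, 0.001, -1.0]]
wrist_force: [-0.9, -0.3, 1.2]
finger_gap: 0.0342
```

```bash
python3 -c "
from st import *
to(.635,.168,.0325); pic('wrist','w12.png'); c=pic('side','s12.png')"
```

```text
t 24.62 p [0.6356 0.1679 0.1197] yaw 44.05 zax [ 1.9e-03  1.0e-04 -1.0e+00] gap 0.0342 F [-0.9 -0.3  1.2] q6 -0.69
tool mm [ 0.6 -0.5 87.2]
```

View pics/w12.png

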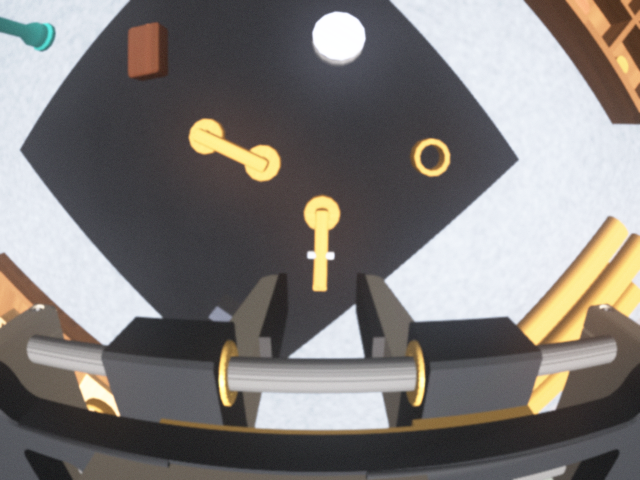

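View pics/s12.png

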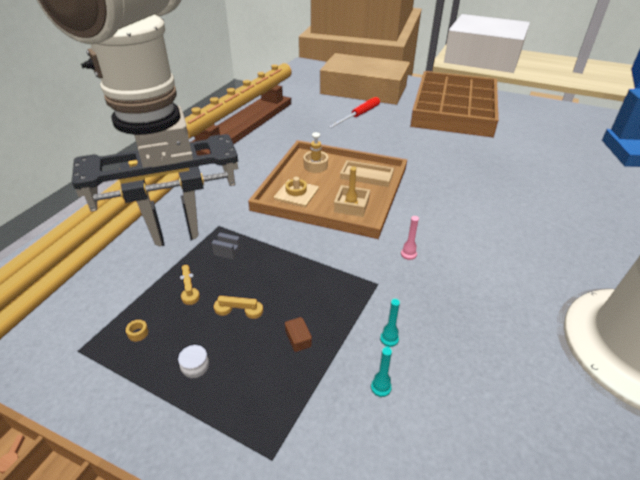

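>>> {"fn": "jog_arm", "kwargs": {"deltas": [{"translation": [0.6,-0.3,30],"rot": [0,0,0]},{"translation": [0,0,30],"rot": [0,0,0]},{"translation": [0,0,20],"rot": [0,0,0]},{"translation": [0,0,6.5],"rot": [0,0,0]},{"translation": [0,0,0],"rot": [0,0,0]},{"translation": [0,0,0],"rot": [0,0,0]},{"translation": [0,0,0],"rot": [0,0,0]},{"translation": [0,0,0],"rot": [0,0,0]}]}}

```text
clock: 25.72
eef_pos: [0.6347, 0.1681, 0.0327]
eef_rot: [[-0.695, 0.719, 0.001], [0.719, 0.695, 0.0], [-0.001, 0.001, -1.0]]
wrist_force: [-0.6, -0.2, 0.6]
finger_gap: 0.0342
```

>>> {"fn": "jog_arm", "kwargs": {"deltas": [{"translation": [0,0,0],"rot": [0,0,0]},{"translation": [0,0,0],"rot": [0,0,0]},{"translation": [0,0,0],"rot": [0,0,0]},{"translation": [0,0,0],"rot": [0,0,0]},{"translation": [0,0,0],"rot": [0,0,0]},{"translation": [0,0,0],"rot": [0,0,0]},{"translation": [0,0,0],"rot": [0,0,0]}], "grip": 2}}

```text
clock: 26.6
eef_pos: [0.6342, 0.1681, 0.0321]
eef_rot: [[-0.695, 0.719, -0.0], [0.719, 0.695, 0.0], [0.0, -0.0, -1.0]]
wrist_force: [0.6, -0.1, -0.3]
finger_gap: 0.0089
```

>>> {"fn": "jog_arm", "kwargs": {"deltas": [{"translation": [0,0,-15],"rot": [0,0,0]},{"translation": [0,0,-35],"rot": [0,0,0]},{"translation": [0,0,-40],"rot": [0,0,0]},{"translation": [0,0,-30],"rot": [0,0,0]},{"translation": [0,0,0],"rot": [0,0,-9.2]},{"translation": [0,0,0],"rot": [0,0,-9.2]},{"translation": [0,0,0],"rot": [0,0,-9.2]},{"translation": [0,0,0],"rot": [0,0,-9.2]},{"translation": [0,0,0],"rot": [0,0,-9.2]},{"translation": [0,0,0],"rot": [0,0,0]},{"translation": [0,0,0],"rot": [0,0,0]}]}}

```text
clock: 27.98
eef_pos: [0.6344, 0.1681, 0.1527]
eef_rot: [[-1.0, 0.003, 0.001], [0.003, 1.0, 0.0], [-0.001, 0.0, -1.0]]
wrist_force: [-0.2, -0.1, -0.6]
finger_gap: 0.0087
```

```bash
python3 -c "
from st import *
to(.491,-.243,.152); pic('wrist','w13.png'); c=pic('side','s13.png')"
```

```text
t 27.98 p [0.6344 0.1681 0.1527] yaw 89.86 zax [ 5.e-04  1.e-04 -1.e+00] gap 0.0087 F [-0.2 -0.1 -0.6] q6 -1.49
tool mm [ 142.3 -411.4    0.6]
```

View pics/w13.png

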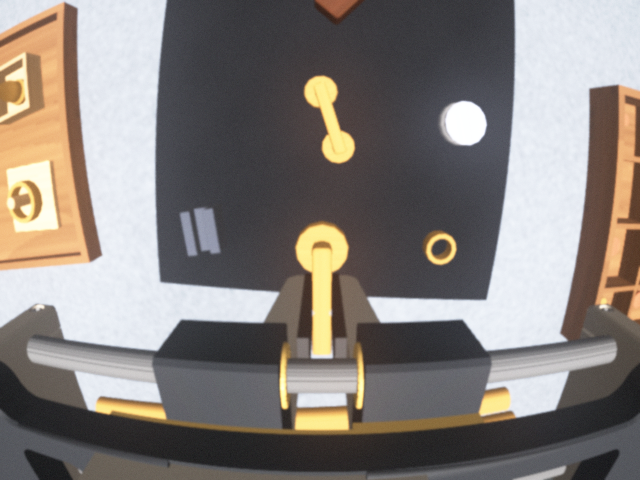

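View pics/s13.png

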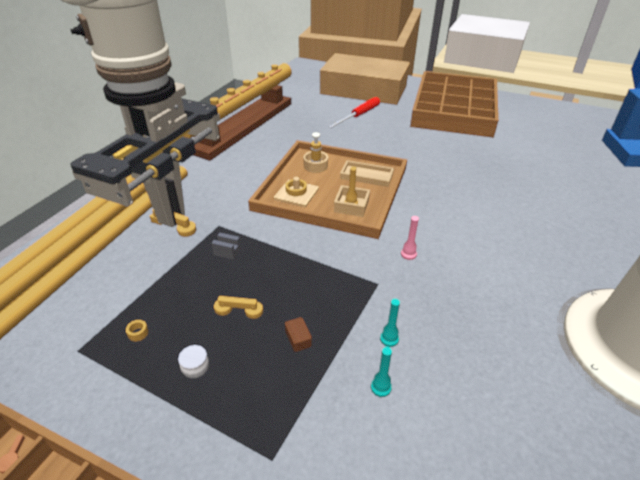

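>>> {"fn": "jog_arm", "kwargs": {"deltas": [{"translation": [17.8,-51.4,0],"rot": [0,0,0]},{"translation": [17.8,-51.4,0],"rot": [0,0,0]},{"translation": [17.8,-51.4,0],"rot": [0,0,0]},{"translation": [17.8,-51.4,0],"rot": [0,0,0]},{"translation": [17.8,-51.4,0],"rot": [0,0,0]},{"translation": [17.8,-51.4,0],"rot": [0,0,0]},{"translation": [17.8,-51.4,0],"rot": [0,0,0]},{"translation": [17.8,-51.4,0],"rot": [0,0,0]},{"translation": [0,0,0],"rot": [0,0,-7]},{"translation": [0,0,25],"rot": [0,0,0]},{"translation": [0,0,0],"rot": [0,0,0]},{"translation": [0,0,0],"rot": [0,0,0]}]}}

```text
clock: 29.58
eef_pos: [0.4922, -0.2432, 0.1278]
eef_rot: [[-0.993, -0.122, 0.0], [-0.122, 0.993, -0.0], [-0.0, -0.0, -1.0]]
wrist_force: [-0.1, 0.0, -0.4]
finger_gap: 0.0087
```

>>> {"fn": "jog_arm", "kwargs": {"deltas": [{"translation": [0,0,0],"rot": [0,0,0]},{"translation": [0,0,0],"rot": [0,0,0]}]}}

```text
clock: 29.82
eef_pos: [0.4924, -0.2433, 0.1279]
eef_rot: [[-0.993, -0.122, 0.001], [-0.122, 0.993, -0.001], [-0.001, -0.001, -1.0]]
wrist_force: [0.3, 0.3, -0.8]
finger_gap: 0.0089
```

```bash
python3 -c "
from st import *
to(.491,-.243,.042); pic('wrist','w14.png'); c=pic('side','s14.png')"
```

```text
t 29.82 p [ 0.4924 -0.2433  0.1279] yaw 97.01 zax [ 1.e-03 -8.e-04 -1.e+00] gap 0.0089 F [ 0.3  0.3 -0.8] q6 -2.37
tool mm [ 1.4  0.6 85.9]
```

View pics/w14.png

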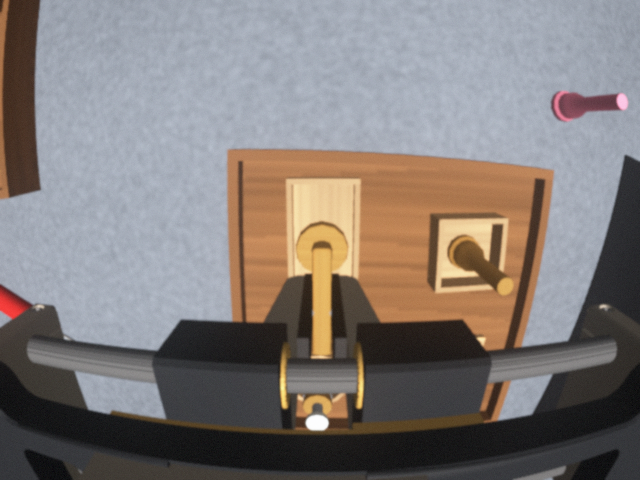

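View pics/s14.png

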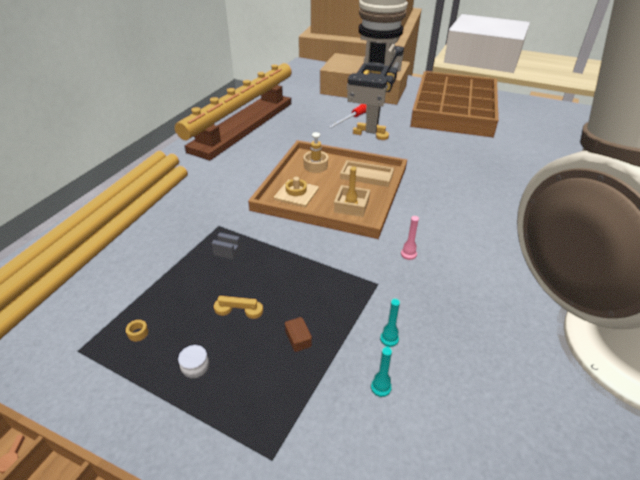

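>>> {"fn": "jog_arm", "kwargs": {"deltas": [{"translation": [1.4,0.6,25],"rot": [0,0,0]},{"translation": [0,0,25],"rot": [0,0,0]},{"translation": [0,0,20],"rot": [0,0,0]},{"translation": [0,0,9],"rot": [0,0,0]},{"translation": [0,0,4.5],"rot": [0,0,0]},{"translation": [0,0,1.5],"rot": [0,0,0]},{"translation": [0,0,0],"rot": [0,0,0]},{"translation": [0,0,0],"rot": [0,0,0]},{"translation": [0,0,0],"rot": [0,0,0]}]}}

```text
clock: 31.05
eef_pos: [0.4907, -0.2429, 0.0424]
eef_rot: [[-0.993, -0.122, 0.0], [-0.122, 0.993, -0.0], [-0.0, -0.0, -1.0]]
wrist_force: [-0.4, -0.7, -0.7]
finger_gap: 0.0085
```

```bash
python3 -c "
from st import *
to(.491,-.243,.042); c=pic('side','s15.png'); cv2.imwrite('pics/s15c.png',cv2.resize(c['img'][90:240,250:450,::-1],None,fx=4,fy=4)[:600])"
```

```text
t 31.05 p [ 0.4907 -0.2429  0.0424] yaw 97.01 zax [ 5.e-04 -4.e-04 -1.e+00] gap 0.0085 F [-0.4 -0.7 -0.7] q6 -2.37
tool mm [-0.3 -0.2  0.4]
```

View pics/s15c.png

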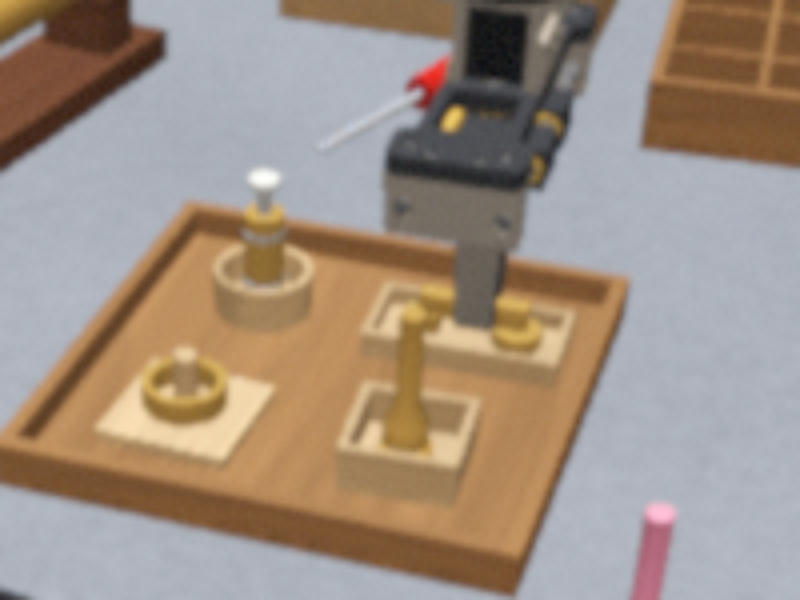

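Key is inside the trough and just above its floor. I'm releasing it and retreating straight up.

>>> {"fn": "jog_arm", "kwargs": {"deltas": [{"translation": [0,0,0],"rot": [0,0,0]},{"translation": [0,0,0],"rot": [0,0,0]},{"translation": [0,0,0],"rot": [0,0,0]},{"translation": [0,0,-20],"rot": [0,0,0]},{"translation": [0,0,-50],"rot": [0,0,0]},{"translation": [0,0,-60],"rot": [0,0,0]},{"translation": [0,0,0],"rot": [0,0,0]},{"translation": [50,0,0],"rot": [0,0,0]},{"translation": [50,0,0],"rot": [0,0,0]},{"translation": [40,0,0],"rot": [0,0,0]},{"translation": [0,0,0],"rot": [0,0,0]},{"translation": [0,0,0],"rot": [0,0,0]}], "grip": 24}}

```text
clock: 32.6
eef_pos: [0.3518, -0.2597, 0.1716]
eef_rot: [[-0.993, -0.122, 0.0], [-0.122, 0.993, 0.001], [-0.0, 0.001, -1.0]]
wrist_force: [0.1, 0.2, -0.2]
finger_gap: 0.0242
```

```bash
python3 - <<'E'
from kf import *
st(); t=pic('top','t16.png'); s=pic('side','s16.png')
for n in ['wide_ferrule','narrow_ferrule','piston','mouthpiece','key','double_key']:
    for nm,c in(('top',t),('side',s)):
        print(n,nm,[(np.round(d['xyz'],3).tolist(),round(d['confidence'],2)) for d in spotter.landmark_of(n,c)[:3]])
cv2.imwrite('pics/t16c.png',cv2.resize(t['img'][135:305,330:510,::-1],None,fx=3.5,fy=3.5))
cv2.imwrite('pics/s16c.png',cv2.resize(s['img'][120:240,240:420,::-1],None,fx=4.4,fy=4.4))
fit('key',[.4945,-.2425,np.radians(187)],.012)
E
```

```text
t 32.6 p [ 0.3518 -0.2597  0.1716] yaw 96.99 zax [ 0.e+00  6.e-04 -1.e+00] gap 0.0242 F [ 0.1  0.2 -0.2] q6 -2.61
wide_ferrule top [([0.597, -0.125, 0.018], 0.48)]
wide_ferrule side [([0.595, -0.123, 0.017], 0.75)]
narrow_ferrule top [([0.647, 0.269, 0.006], 0.52), ([0.607, -0.235, 0.007], 0.33)]
narrow_ferrule side [([0.644, 0.266, 0.002], 0.6), ([0.497, -0.243, 0.013], 0.34)]
piston top [([0.606, -0.232, 0.013], 0.66)]
piston side [([0.604, -0.23, 0.01], 0.63), ([0.598, -0.122, 0.006], 0.41)]
mouthpiece top [([0.324, 0.132, 0.004], 0.69), ([0.316, 0.208, 0.001], 0.69), ([0.483, -0.132, 0.013], 0.67)]
mouthpiece side [([0.323, 0.13, 0.004], 0.88), ([0.352, -0.051, 0.0], 0.87), ([0.313, 0.21, -0.001], 0.86)]
key top [([0.491, -0.238, 0.012], 0.76)]
key side [([0.494, -0.244, 0.015], 0.69)]
double_key top [([0.541, 0.172, 0.002], 0.83), ([0.606, -0.232, 0.01], 0.68)]
double_key side [([0.541, 0.172, -0.001], 0.96)]
top 0.66 xy [ 0.4927 -0.2428] yaw 186.5 cost 0.159
side 0.73 xy [ 0.4938 -0.2464] yaw 199.1 cost 0.443
```

View pics/t16c.png

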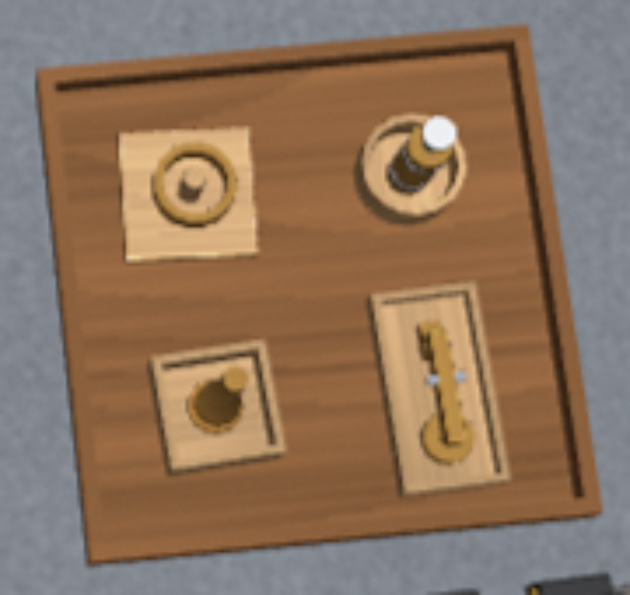

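View pics/s16c.png

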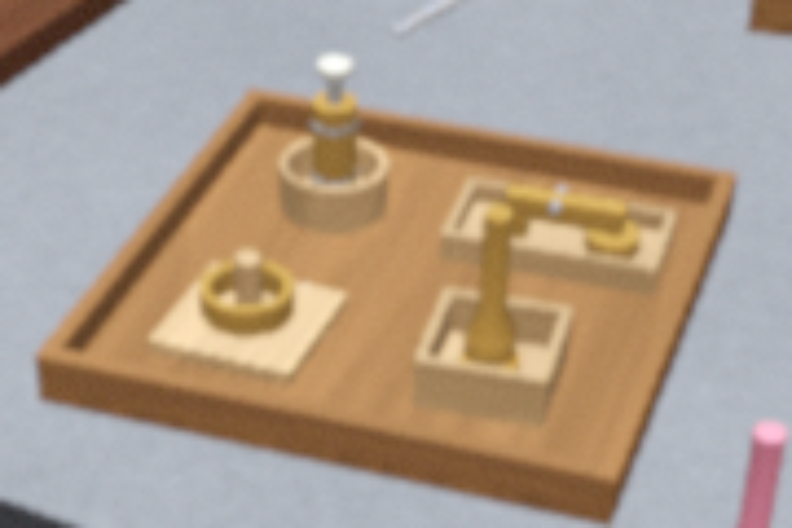

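All four parts are seated, upright or flat, and centred, and the look-alikes have not moved. I'm handing the job in.

```bash
python3 -c "
from workcell import job_done,readout
print(readout.get_obs()['clock']); print(job_done())"
```

```text
33.5
the job is handed in; nothing more can be done
None
```

All four parts went into the tray, each on the first try, and I handed the job in at about 33.5 s. `job_done()` gives no verdict, so these results are from my own last camera checks:

| Part | Place | Off-centre (judged limit) |
|---|---|---|
| Wide ferrule | flat round the peg | about 2–3 mm (12) |
| Piston | upright in the round cup | about 2–3 mm (13) |
| Brass mouthpiece | rim down in the square pocket | about 2 mm (15.5) |
| One-cup key | flat in the long trough, yaw 186.5° against 187° for the trough | about 2–4 mm (16) |

- **Look-alikes:** the detected positions of the narrow ferrule and the two-cup key match the start to within a few millimetres. I never touched them, nor the pink and turquoise pieces.
- **One disagreement:** the side-view fit of the key gave a yaw of 199°. Its match was poor (cost 0.44 against 0.16 from the top) because the mouthpiece hides part of the key in that view. The top and side pictures both show the key lying along the trough.
- **Missed detection:** the side view did not list the placed mouthpiece among its top three detections. The top view did, and it shows standing upright in both pictures.

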